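# Pack the breakfast caddy

## Task

Pack the wooden breakfast caddy: stand the pepper mill, the lidded sugar jar, the square tea tin and the lidded oblong spice tin each in the recess cut for it (small round, large round, square, oblong), upright and fully down on the recess's floor. Set them down gently, neither dropped nor knocked over, and leave the empty jar and the empty oblong tin without lids standing where they are.

Things in the scene. Friction and masses are not known exactly. Their poses are not given: they have to be found in the camera images.
- mill: Pepper mill of dark turned wood, round, 44 mm across the foot, 42 mm across the straight band 50 to 74 mm up where it is best gripped, with a narrow steel knob on top; 94 mm high in all, about 160 g, stands upright. Origin: centre of its underside, z up.
- jar: Sugar jar: round white ceramic, 58 mm across and straight to 64 mm up, closed with a wooden lid (54 mm across, fixed on) with a 16 mm knob; 78 mm high in all, about 280 g, stands upright. Origin: centre of its underside, z up.
- square_tin: Tea tin: plain steel, square, 50 x 50 mm (sides along its x and y), straight to 70 mm up, closed with a slightly smaller lid fixed on and a tiny knob; 85 mm high in all, about 180 g, stands upright. Origin: centre of its underside, z up.
- flat_tin: Spice tin: plain steel, oblong, 64 mm along its x and 32 mm along its y, straight to 80 mm up, closed with a slightly smaller lid fixed on; 90 mm high in all, about 150 g, stands upright. Origin: centre of its underside, z up.
- open_jar: Empty jar without a lid: white ceramic like the sugar jar, 58 mm across, 64 mm high, open on top so that its hollow inside shows. Does not belong in the caddy. Origin: centre of its underside, z up.
- open_tin: Empty tin without a lid: plain steel like the spice tin, 64 mm along its x, 32 mm along its y, 80 mm high, open on top so that its hollow inside shows. Does not belong in the caddy. Origin: centre of its underside, z up.
- well_mill: The block with the small round recess, 58 mm across: the pepper mill's place. One of four fixed pale wood blocks, 100 x 100 x 30 mm high, two by two (106 mm between centres, any arrangement, turned alike) in a brown caddy with a lower rim. Origin: its underside centre, 8 mm above the worktop, z up; recess centred on it, grey floor 6 mm and mouth 30 mm above it.
- well_jar: The block with the large round recess, 80 mm across: the sugar jar's place. One of four fixed pale wood blocks, 100 x 100 x 30 mm high, two by two (106 mm between centres, any arrangement, turned alike) in a brown caddy with a lower rim. Origin: its underside centre, 8 mm above the worktop, z up; recess centred on it, grey floor 6 mm and mouth 30 mm above it.
- well_square: The block with the square recess, 68 x 68 mm, sides along its x and y: the tea tin's place. One of four fixed pale wood blocks, 100 x 100 x 30 mm high, two by two (106 mm between centres, any arrangement, turned alike) in a brown caddy with a lower rim. Origin: its underside centre, 8 mm above the worktop, z up; recess centred on it, grey floor 6 mm and mouth 30 mm above it.
- well_slot: The block with the oblong recess, 82 mm along its x and 50 mm along its y: the spice tin's place. One of four fixed pale wood blocks, 100 x 100 x 30 mm high, two by two (106 mm between centres, any arrangement, turned alike) in a brown caddy with a lower rim. Origin: its underside centre, 8 mm above the worktop, z up; recess centred on it, grey floor 6 mm and mouth 30 mm above it.

How it is judged:
By the outcome, as a careful person would: the job done as asked, in the order asked, and still so for the second after the job is handed in, with the robot touching nothing.
It also fails if it takes over 112 s, if anything falls off the work surface, if the arm or the gripper's body presses on something with over 40 N, if the wrist force passes 120 N, or if a joint passes its speed limit or range.

## Robot

A 6-joint arm with a two-finger parallel gripper is mounted at the origin on the work surface. World frame = base frame: x ahead of the robot, y to its left, z up, the work surface at z = 0. Lengths are in m, angles in rad, forces in N, time in s.
With the tool pointing down it reaches from about 0.375 to 0.75 m from the base axis. Payload 9 kg.
Tool frame: the origin (TCP) lies midway between the tips of the shut fingers; the grasp point (between the pads) lies 19 mm behind it; z points along the fingers, x is the direction in which the jaws open and shut, and the axes are right-handed (so a half turn about z gives the same grasp; the last joint's range is limited). The gripper opens to 85 mm and grips with 20 to 120 N. Pads are 22 mm wide; open, the fingers measure 114 mm over their backs; the gripper's body (76 mm by 85 mm) begins 54 mm behind the grasp point. The pads swing forward as they close: fully open they stand 13 mm farther back than shut.
Start: joints at [0.943, 0.104, 0.097, 1.564, 0, 1.353], TCP at [0.239, 0.55, 0.231] pointing down, gripper open.
Joint ranges: [-2.99, 2.99], [-0.84, 1.86], [-1.1, 1.16], [-1.84, 2.11], [-1.51, 1.56], [-3.14, 3.14]. Speed limits (rad/s): [2.22, 2.22, 2.57, 3.14, 3.14, 3.14].

## Interface

Orientations are given as a 3x3 rotation matrix whose columns are the frame's x, y, z axes.
In Python, from cell import * gives the robot as it stands. The module is installed in compiled form; this text tells all that it offers.
- The arm moves only by the tool send_rows, never from a script. Its argument "motion" is a list that holds one entry, the list of rows, each a list of 4 numbers: the shift along the world's x, y, z each as a share of 2.5 cm, from -1 to 1, then the turn about the world's z as a share of 4 degrees, from -1 to 1. A call has 1 to 10 rows; each row shifts and turns the commanded pose from where the row before left it; what a row does not reach is not made up. A row lasts 1/12 s, in which the tool goes at most 41.7 mm and 7.16 degrees, less where a joint would pass 70% of its speed; a pose out of reach is approached as far as the arm can. A call with a number of a shift or a turn outside -1 to 1 is refused whole. A call with a gripper value outside its range is refused whole. "hand" is the gripper's target within -1 to 1 (fully open at 1, half-way at 0, shut at -1), set as the call begins (left out, the last holds). The fingers move at their own pace and stop on an object; "squeeze" is the grip in N (left out, the last holds). Time passes only in rows, so rows that do not move let the fingers close. It gives the time, the measured TCP pose, the force and the opening at its end, in the units of the state.
- get_obs(): the state, without advancing time (a new reading comes with each control period).
- camera(name): name is "scene" or "top"; returns the picture (384x512x3 uint8, red, green, blue); there is no depth.
- camera_params(name): a dict with "vertical_fov" (degrees; the focal length in pixels is half the picture's height over the tangent of half this angle, whatever the lens; pixels are square), "cx", "cy" (the principal point, pixels), "extrinsics" (4x4, takes a point from world to camera coordinates). Camera axes: x right, y down, z forward; pixel columns grow to the right and rows downward; lengths in m; the calibration is good to about 2 mm. A picture is of the moment at which its call begins. camera_params takes no time and is no camera call.
- hand_in(): hands the job in, once; it reports no verdict.
Trained networks look in the newest picture that a camera, given by its name, has taken for a name from the list of things; names that differ only in an ending like _2 or _b are one class to them, and where a whole thing is asked for, a point or a joint stands for the part that bears it (a point fixed in the world has none). Each returns a list of dicts, best first, with "p" (0 to 1); they miss things now and then, are a little off and sometimes report something else, mostly with a low value. They report only what shows in the picture. A call takes as long as a camera call.
- silhouettes(camera, label): "pixels" (384x512 bool, what is visible of it).
- tip_of(camera, label): "at" ([x, y, z] in m, in world coordinates, good to about 4 mm: a listed point, or the origin of a listed thing).
The state is a dict: "time_s": time; "joint_positions": joint angles; "joint_vel": joint speeds; "joint_torque": joint torques, N m; "ee_pos": TCP position; "tool_rot": TCP orientation; "contact_force": force on the tool from outside, world axes, zero at the start; "moment": the same for the moment, N m; "grip_width": finger opening in m.
Only numpy, scipy, OpenCV 4.12 (cv2) and the standard library are available. Lean on these libraries where they do the work, as an engineer would, in place of code of your own. Each camera call takes 0.05 s, during which the arm holds its last target. There are 200 camera calls.

## Working session

There is one attempt and no reset: what is moved stays moved. The work goes in short steps, Python scripts to look and compute and a tool call to move; the robot and the scene stay as the last step left them, time stands still between calls to the robot, and variables do not carry over. Pictures are saved under pics/ and viewed, about 12 in all and at most 16, crops included, and the job is handed in when it is done.

Besides the shell and the picture viewer there is one more tool, called after "Request:" by a JSON object that holds its "name" and its "arguments", one argument or row to a line. send_rows: Moves the arm, as the interface text tells. Its arguments: {"type":"object","properties":{"motion":{"type":"array"},"hand":{"type":"number"},"squeeze":{"type":"number"}},"required":["motion"]}

```bash
mkdir -p pics
cat > h.py <<'E'
from cell import *
import numpy as np, cv2
def save(cam,name):
    im=camera(cam); cv2.imwrite('pics/'+name,im[:,:,::-1]); return im
def K(cam):
    p=camera_params(cam); f=192/np.tan(np.radians(p['vertical_fov'])/2); return f,p['cx'],p['cy'],np.array(p['extrinsics'])
def ray(cam,u,v,z):
    f,cx,cy,E=K(cam); R=E[:3,:3]; t=E[:3,3]; c=-R.T@t
    d=R.T@np.array([(u-cx)/f,(v-cy)/f,1.]); return c+d*(z-c[2])/d[2]
def proj(cam,P):
    f,cx,cy,E=K(cam); q=E[:3,:3]@np.array(P)+E[:3,3]; return f*q[0]/q[2]+cx,f*q[1]/q[2]+cy
E
python3 - <<'E'
from h import *
np.set_printoptions(precision=4,suppress=True)
for c in('top','scene'):
    save(c,c+'0.png'); f,cx,cy,E=K(c); print(c,f,cx,cy,-E[:3,:3].T@E[:3,3],E[:3,:3])
    for l in 'mill jar square_tin flat_tin open_jar open_tin well_mill well_jar well_square well_slot'.split():
        print(l,[(round(d['p'],2),np.round(d['at'],3).tolist()) for d in tip_of(c,l)][:3])
o=get_obs();print(o['time_s'],o['ee_pos'],o['tool_rot'],o['grip_width'])
E
```

```text
top 485.56469532547885 265.71873825883523 196.09192398482057 [ 0.2872 -0.0327  1.2918] [[-0.0239 -0.9997 -0.0072]
 [-0.9805  0.0248 -0.1948]
 [ 0.1949  0.0024 -0.9808]]
mill [(0.54, [0.593, -0.061, 0.002])]
jar [(0.94, [0.614, -0.329, 0.001]), (0.62, [0.593, -0.061, 0.004])]
square_tin [(0.66, [0.432, -0.06, -0.004])]
flat_tin [(0.96, [0.446, -0.334, 0.0])]
open_jar [(0.94, [0.592, -0.204, -0.001])]
open_tin [(0.83, [0.445, -0.206, 0.001]), (0.63, [0.47, 0.256, 0.008])]
well_mill [(0.91, [0.467, 0.256, 0.008]), (0.71, [0.433, -0.059, -0.002])]
well_jar [(0.88, [0.562, 0.135, 0.009])]
well_square [(0.76, [0.451, 0.151, 0.007])]
well_slot [(0.95, [0.572, 0.242, 0.007])]
scene 470.7310506383321 247.4874852066014 192.74355606315206 [0.8584 0.5087 0.9185] [[-0.869   0.4946  0.0109]
 [ 0.3972  0.7107 -0.5806]
 [-0.2949 -0.5002 -0.8141]]
mill [(0.56, [0.596, -0.06, -0.002]), (0.47, [0.558, 0.139, 0.009])]
jar [(0.64, [0.612, -0.334, 0.002])]
square_tin [(0.88, [0.434, -0.06, 0.002])]
flat_tin [(0.95, [0.443, -0.331, 0.003])]
open_jar [(0.74, [0.594, -0.199, -0.001])]
open_tin [(0.71, [0.441, -0.204, 0.001])]
well_mill [(0.95, [0.471, 0.257, 0.008]), (0.43, [0.442, -0.33, 0.003])]
well_jar [(0.86, [0.559, 0.141, 0.008])]
well_square [(0.85, [0.453, 0.148, 0.005]), (0.36, [0.43, -0.059, 0.004])]
well_slot [(0.73, [0.577, 0.238, 0.006])]
1.1 [0.2391 0.5503 0.2313] [[ 0.3984  0.9172  0.    ]
 [ 0.9172 -0.3984  0.    ]
 [ 0.      0.     -1.    ]] 0.08563838204880775
```

View pics/top0.png

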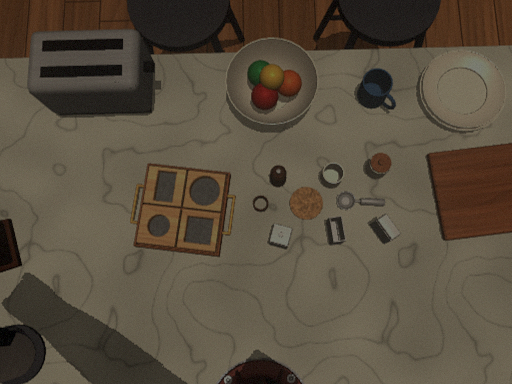

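View pics/scene0.png

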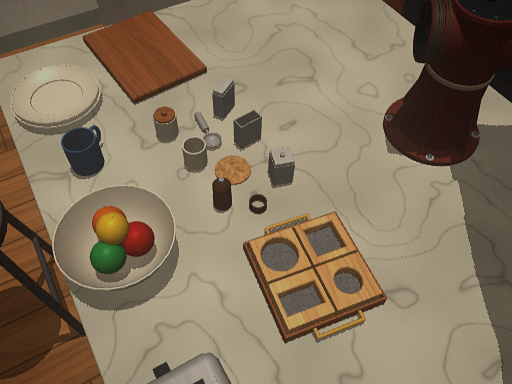

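```bash
cat > fit.py <<'E'
from h import *
from scipy.optimize import minimize
def hull(cam,x,y,a,L,W,H):
    c,s=np.cos(a),np.sin(a); pts=[]
    for (l,w,z0,z1) in ((L,W,0,H[0]),(L-4e-3,W-4e-3,0,H[1])):
        for i in(-.5,.5):
            for j in(-.5,.5):
                for z in(z0,z1): pts.append(proj(cam,[x+c*i*l-s*j*w,y+s*i*l+c*j*w,z]))
    m=np.zeros((384*4,512*4),np.uint8); cv2.fillConvexPoly(m,cv2.convexHull((np.array(pts)*4+2).astype(np.int32)),255)
    return cv2.resize(m,(512,384),interpolation=cv2.INTER_AREA)/255.
def fit(l,x,y,L,W,H):
    M={}
    for c in('top','scene'):
        d=silhouettes(c,l)
        M[c]=[k['pixels'] for k in d if np.hypot(*(np.array(np.nonzero(k['pixels']))[::-1].mean(1)-proj(c,[x,y,.04])))<15][:1]
        print(l,c,[round(k['p'],2) for k in d],len(M[c]),[m.sum() for m in M[c]])
    def cost(p): return sum(np.abs(hull(c,x+p[0]*.01,y+p[1]*.01,p[2],L,W,H)-m[0]).sum()/m[0].sum() for c,m in M.items() if m)
    best=sorted([(cost([0,0,a]),a) for a in np.radians(np.arange(-90,90,5))])[:4]
    r=min((minimize(cost,[0,0,a],method='Nelder-Mead',options=dict(initial_simplex=np.array([[0,0,a],[.4,0,a],[0,.4,a],[.0,0,a+.1]]))) for _,a in best),key=lambda r:r.fun)
    print('  ->',round(x+r.x[0]*.01,4),round(y+r.x[1]*.01,4),'yaw',round(np.degrees(r.x[2]),1),'cost',round(r.fun,3))
E
python3 - <<'E'
from fit import *
for c in('top','scene'): camera(c)
fit('square_tin',.433,-.06,.05,.05,(.07,.075))
fit('flat_tin',.4445,-.3325,.064,.032,(.08,.09))
fit('open_tin',.443,-.205,.064,.032,(.08,.08))
# wells: one caddy fit from 8 readings
from scipy.optimize import least_squares
T={'mill':(-1,1),'jar':(1,-1),'square':(-1,-1),'slot':(1,1)}
obs=[(np.array(tip_of(c,'well_'+k)[0]['at'][:2]),v) for c in('top','scene') for k,v in T.items()]
def pr(p,v): a=p[2];R=np.array([[np.cos(a),-np.sin(a)],[np.sin(a),np.cos(a)]]);return p[:2]+R@(np.array(v)*.053)
r=least_squares(lambda p:np.concatenate([pr(p,v)-o for o,v in obs]),[.51,.2,0])
print(r.x,np.degrees(r.x[2]),np.abs(r.fun).max()); 
for k,v in T.items(): print(k,pr(r.x,v))
im=cv2.imread('pics/top0.png'); im=cv2.resize(im[140:270,120:410],None,fx=2.7,fy=2.7,interpolation=cv2.INTER_CUBIC)
def box(x,y,a,L,W,z):
    q=[proj('top',[x+np.cos(a)*i*L/2-np.sin(a)*j*W/2,y+np.sin(a)*i*L/2+np.cos(a)*j*W/2,z]) for i,j in((1,1),(1,-1),(-1,-1),(-1,1))]
    cv2.polylines(im,[((np.array(q)-[119.5,139.5])*2.7).astype(np.int32)],True,(0,255,0),1)
w=pr(r.x,T['slot']);box(*w,r.x[2],.082,.05,.038); w=pr(r.x,T['square']);box(*w,r.x[2],.068,.068,.038)
for k in('mill','jar'): w=pr(r.x,T[k]); d={'mill':.058,'jar':.08}[k]; box(*w,r.x[2],d,d,.038)
cv2.imwrite('pics/crop1.png',cv2.convertScaleAbs(im,alpha=1.6))
E
```

```text
square_tin top [0.93, 0.72] 1 [np.int64(431)]
square_tin scene [0.59, 0.41] 1 [np.int64(837)]Traceback (most recent call last):
  File "<stdin>", line 3, in <module>
  File "fit.py", line 19, in fit
    r=min((minimize(cost,[0,0,a],method='Nelder-Mead',options=dict(initial_simplex=np.array([[0,0,a],[.4,0,a],[0,.4,a],[.0,0,a+.1]]))) for _,a in best),key=lambda r:r.fun)
  File "fit.py", line 19, in <genexpr>
    r=min((minimize(cost,[0,0,a],method='Nelder-Mead',options=dict(initial_simplex=np.array([[0,0,a],[.4,0,a],[0,.4,a],[.0,0,a+.1]]))) for _,a in best),key=lambda r:r.fun)
           ~~~~~~~~^^^^^^^^^^^^^^^^^^^^^^^^^^^^^^^^^^^^^^^^^^^^^^^^^^^^^^^^^^^^^^^^^^^^^^^^^^^^^^^^^^^^^^^^^^^^^^^^^^^^^^^^^^^^^^^^^^^
    res = _minimize_neldermead(fun, x0, args, callback, bounds=bounds,
                               **options)
    fsim[j] = func(sim[j])
              ~~~~^^^^^^^^
    fx = function(np.copy(x), *(wrapper_args + args))
  File "fit.py", line 17, in cost
    def cost(p): return sum(np.abs(hull(c,x+p[0]*.01,y+p[1]*.01,p[2],L,W,H)-m[0]).sum()/m[0].sum() for c,m in M.items() if m)
  
[... 197 characters left out ...]
(hull(c,x+p[0]*.01,y+p[1]*.01,p[2],L,W,H)-m[0]).sum()/m[0].sum() for c,m in M.items() if m)
                                   ~~~~^^^^^^^^^^^^^^^^^^^^^^^^^^^^^^^^^^^^
  File "fit.py", line 8, in hull
    for z in(z0,z1): pts.append(proj(cam,[x+c*i*l-s*j*w,y+s*i*l+c*j*w,z]))
                                ~~~~^^^^^^^^^^^^^^^^^^^^^^^^^^^^^^^^^^^^^
  File "h.py", line 11, in proj
    f,cx,cy,E=K(cam); q=E[:3,:3]@np.array(P)+E[:3,3]; return f*q[0]/q[2]+cx,f*q[1]/q[2]+cy
              ~^^^^^
  File "h.py", line 6, in K
    p=camera_params(cam); f=192/np.tan(np.radians(p['vertical_fov'])/2); return f,p['cx'],p['cy'],np.array(p['extrinsics'])
ValueError: time passes only in moves, steps and waits
```

```bash
sed -i 's/^def K(cam)/import functools\n@functools.cache\ndef K(cam)/' h.py
cat > m.py <<'E'
from fit import *
for c in('top','scene'): camera(c)
fit('square_tin',.433,-.06,.05,.05,(.07,.075))
fit('flat_tin',.4445,-.3325,.064,.032,(.08,.09))
fit('open_tin',.443,-.205,.064,.032,(.08,.08))
# wells: one caddy fit from 8 readings
from scipy.optimize import least_squares
T={'mill':(-1,1),'jar':(1,-1),'square':(-1,-1),'slot':(1,1)}
obs=[(np.array(tip_of(c,'well_'+k)[0]['at'][:2]),v) for c in('top','scene') for k,v in T.items()]
def pr(p,v): a=p[2];R=np.array([[np.cos(a),-np.sin(a)],[np.sin(a),np.cos(a)]]);return p[:2]+R@(np.array(v)*.053)
r=least_squares(lambda p:np.concatenate([pr(p,v)-o for o,v in obs]),[.51,.2,0])
print(r.x,np.degrees(r.x[2]),np.abs(r.fun).max()); 
for k,v in T.items(): print(k,pr(r.x,v))
im=cv2.imread('pics/top0.png'); im=cv2.resize(im[140:270,120:410],None,fx=2.7,fy=2.7,interpolation=cv2.INTER_CUBIC)
im=cv2.convertScaleAbs(im,alpha=1.6)
def box(x,y,a,L,W,z):
    q=[proj('top',[x+np.cos(a)*i*L/2-np.sin(a)*j*W/2,y+np.sin(a)*i*L/2+np.cos(a)*j*W/2,z]) for i,j in((1,1),(1,-1),(-1,-1),(-1,1))]
    cv2.polylines(im,[((np.array(q)-[119.5,139.5])*2.7).astype(np.int32)],True,(0,255,0),1)
for k,L,W in(('slot',.082,.05),('square',.068,.068),('mill',.058,.058),('jar',.08,.08)): box(*pr(r.x,T[k]),r.x[2],L,W,.038)
cv2.imwrite('pics/crop1.png',im); print(get_obs()['time_s'])
E
python3 m.py
```

```text
square_tin top [0.65] 1 [np.int64(442)]
square_tin scene [0.77] 1 [np.int64(874)]
  -> 0.429 -0.0637 yaw -16.9 cost 0.107
flat_tin top [0.72, 0.69, 0.65] 1 [np.int64(556)]
flat_tin scene [0.7, 0.62] 1 [np.int64(684)]
  -> 0.442 -0.3318 yaw 36.0 cost 0.165
open_tin top [0.94] 1 [np.int64(401)]
open_tin scene [0.87] 1 [np.int64(784)]
  -> 0.4408 -0.2046 yaw 7.8 cost 0.254Traceback (most recent call last):
  File "m.py", line 9, in <module>
    obs=[(np.array(tip_of(c,'well_'+k)[0]['at'][:2]),v) for c in('top','scene') for k,v in T.items()]
                   ~~~~~~~~~~~~~~~~~~~^^^
IndexError: list index out of range
```

```bash
sed -i '/^fit(/d; s/^for c in.*camera(c)$//; s/^obs=.*/D={"mill":[(.467,.256),(.471,.257)],"jar":[(.562,.135),(.559,.141)],"square":[(.451,.151),(.453,.148)],"slot":[(.572,.242),(.577,.238)]}\nobs=[(np.array(o),T[k]) for k in D for o in D[k]]/' m.py; python3 m.py
```

```text
[ 0.514       0.196      -0.13858584] -7.940383649380014 0.004813414617829359
mill [0.46882971 0.25581341]
jar [0.55917029 0.13618659]
square [0.45418659 0.15082971]
slot [0.57381341 0.24117029]
1.9
```

View pics/crop1.png

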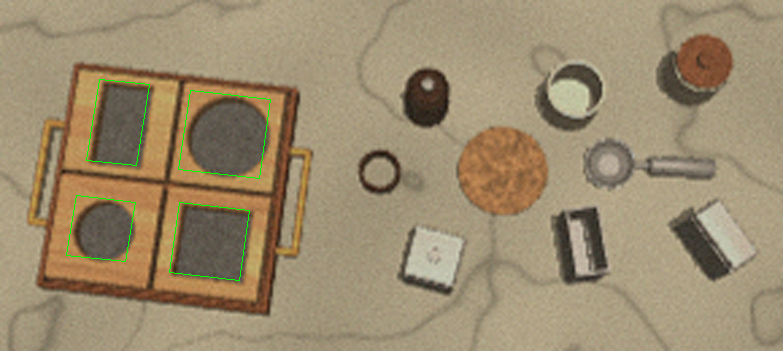

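Run:
```python
from h import *
for uv,st in (((131,222),(366,321)),((137.5,185),(316,337)),((235,195),(265,232)),((229,233),(308,216))):
    P=[K(c)[3][:3] for c in('top','scene')]
    x=[np.array([(q[0]-K(c)[1])/K(c)[0],(q[1]-K(c)[2])/K(c)[0]]) for c,q in(('top',uv),('scene',st))]
    X=cv2.triangulatePoints(P[0],P[1],x[0].reshape(2,1),x[1].reshape(2,1)); print((X[:3]/X[3]).ravel())
```

```text
[0.47912178 0.3351973  0.0060527 ]
[0.58240901 0.31633568 0.00913751]
[ 0.54695088  0.05595785 -0.00060665]
[0.44247506 0.0725891  0.00950456]
```

Request:
{"name": "send_rows", "arguments": {
  "motion": [
    [[0.6,-1,0,0.6],[0.6,-1,0,0.6],[0.6,-1,0,0.6],[0.6,-1,0,0.6],[0.6,-1,0,0.6],[0.6,-1,0,0.6],[0.6,-1,0,0],[0.6,-1,0,0],[0.6,-1,0,0],[0.6,-1,0,0]]
  ],
  "hand": 1,
  "squeeze": 40
}}

```text
time_s: 2.73
ee_pos: [0.3896, 0.2991, 0.2315]
tool_rot: [[0.158, 0.987, 0.0], [0.987, -0.158, 0.0], [0.0, 0.0, -1.0]]
contact_force: [0.6, -0.3, -0.1]
grip_width: 0.0854
```

Request:
{"name": "send_rows", "arguments": {
  "motion": [
    [[0.56,-0.97,0,0],[0.56,-0.97,0,0],[0.56,-0.97,0,0],[0.56,-0.97,0,0],[0.56,-0.97,0,0],[0.56,-0.97,0,0],[0.56,-0.97,0,0],[0.56,-0.97,0,0],[0.56,-0.97,0,0],[0.56,-0.97,0,0]]
  ]
}}

```text
time_s: 3.57
ee_pos: [0.5296, 0.0565, 0.2315]
tool_rot: [[0.158, 0.987, 0.0], [0.987, -0.158, 0.0], [0.0, 0.0, -1.0]]
contact_force: [1.0, 0.2, 0.0]
grip_width: 0.0854
```

Request:
{"name": "send_rows", "arguments": {
  "motion": [
    [[0.52,-0.96,0,0],[0.52,-0.96,0,0],[0.52,-0.96,0,0],[0.5,-0.96,0,0],[0.44,-0.86,0,0],[0,0,-1,0],[0,0,-1,0],[0,0,-1,0],[0,0,-0.8,0],[0,0,0,0]]
  ]
}}

```text
time_s: 4.4
ee_pos: [0.5891, -0.0589, 0.1315]
tool_rot: [[0.158, 0.987, -0.006], [0.987, -0.158, 0.002], [0.001, -0.007, -1.0]]
contact_force: [-0.6, -0.3, -0.6]
grip_width: 0.0856
```

Run:
```python
from h import *
a=save('top','a.png');b=save('scene','b.png')
o=get_obs();t=o['ee_pos'];print(o['time_s'],t,proj('top',t),proj('scene',t))
for c in('top','scene'):
  for l in('mill','jar'): print(c,l,[(round(d['p'],2),np.round(d['at'],3).tolist()) for d in tip_of(c,l)])
cut=[]
for im,c in((a,'top'),(b,'scene')):
    u,v=map(int,proj(c,t)); cut.append(cv2.resize(im[v-50:v+50,u-65:u+65],(390,300),interpolation=cv2.INTER_CUBIC))
cv2.imwrite('pics/c2.png',cv2.convertScaleAbs(np.hstack(cut)[:,:,::-1],alpha=1.6))
```

```text
4.5 [ 0.59118418 -0.05951365  0.13636627] (np.float64(277.06773509681165), np.float64(166.1197089513621)) (np.float64(220.47517323775486), np.float64(166.42345440360506))
top mill []
top jar [(0.84, [0.613, -0.326, -0.001])]
scene mill [(0.96, [0.596, -0.06, -0.003])]
scene jar [(0.71, [0.616, -0.329, -0.001])]
```

View pics/c2.png

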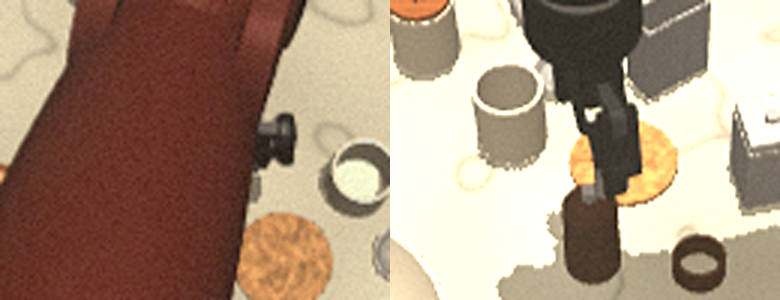

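Request:
{"name": "send_rows", "arguments": {
  "motion": [
    [[0.15,0,-0.6,0],[0,0,-0.7,0],[0,0,-0.7,0],[0,0,-0.7,0],[0,0,-0.6,0],[0,0,-0.4,0],[0,0,-0.2,0],[0,0,0,0],[0,0,0,0]]
  ]
}}

```text
time_s: 5.45
ee_pos: [0.5958, -0.0598, 0.0397]
tool_rot: [[0.158, 0.987, 0.001], [0.987, -0.158, -0.0], [-0.0, 0.001, -1.0]]
contact_force: [0.4, 0.4, 0.8]
grip_width: 0.0853
```

Request:
{"name": "send_rows", "arguments": {
  "motion": [
    [[0,0,0,0],[0,0,0,0],[0,0,0,0],[0,0,0,0],[0,0,0,0],[0,0,0,0],[0,0,0,0],[0,0,0,0]]
  ],
  "hand": -1,
  "squeeze": 40
}}

```text
time_s: 6.12
ee_pos: [0.5958, -0.0598, 0.0396]
tool_rot: [[0.158, 0.987, 0.001], [0.987, -0.158, -0.0], [-0.0, 0.001, -1.0]]
contact_force: [-1.3, -0.1, 6.4]
grip_width: 0.0406
```

Request:
{"name": "send_rows", "arguments": {
  "motion": [
    [[0,0,0,0],[0,0,0.3,0],[0,0,0.6,0],[0,0,0.8,0],[0,0,0.8,0],[0,0,0.6,0],[0,0,0.1,0],[0,0,0,0]]
  ]
}}

```text
time_s: 6.78
ee_pos: [0.5959, -0.0598, 0.1198]
tool_rot: [[0.158, 0.987, 0.002], [0.987, -0.158, -0.0], [-0.0, 0.002, -1.0]]
contact_force: [0.1, -0.2, -1.9]
grip_width: 0.041
```

Request:
{"name": "send_rows", "arguments": {
  "motion": [
    [[-0.1,0.3,0,0],[-0.3,0.7,0,0],[-0.36,0.9,0,0],[-0.36,0.9,0,0],[-0.36,0.9,0,0],[-0.36,0.9,0,0],[-0.36,0.9,0,0],[-0.36,0.9,0,0],[-0.36,0.9,0,0],[-0.36,0.9,0,0]]
  ]
}}

```text
time_s: 7.62
ee_pos: [0.5114, 0.1468, 0.1171]
tool_rot: [[0.158, 0.987, -0.003], [0.987, -0.158, 0.0], [-0.0, -0.003, -1.0]]
contact_force: [0.6, 0.1, -2.1]
grip_width: 0.0411
```

Request:
{"name": "send_rows", "arguments": {
  "motion": [
    [[-0.36,0.9,0,0],[-0.36,0.9,0,0],[-0.36,0.9,0,0],[-0.36,0.8,0,0],[-0.36,0.66,0,0],[0,0.3,0,0],[0,0,0,0],[0,0,0,0],[0,0,0,0]]
  ]
}}

```text
time_s: 8.37
ee_pos: [0.4684, 0.2561, 0.1182]
tool_rot: [[0.158, 0.987, -0.001], [0.987, -0.158, -0.0], [-0.001, -0.001, -1.0]]
contact_force: [0.6, -0.6, -1.4]
grip_width: 0.0411
```

```bash
cat > look.py <<'E'
import sys
from h import *
n=sys.argv[1]; b=save('scene',n+'.png')
o=get_obs();t=o['ee_pos'];print(o['time_s'],t,o['grip_width'])
u,v=map(int,proj('scene',t)); u=min(max(u,100),412); v=min(max(v,75),309)
cv2.imwrite('pics/'+n+'c.png',cv2.convertScaleAbs(cv2.resize(b[v-75:v+75,u-100:u+100,::-1],(800,600),interpolation=cv2.INTER_CUBIC),alpha=1.4))
for l in sys.argv[2:]: print(l,[(round(d['p'],2),np.round(d['at'],3).tolist()) for d in tip_of('scene',l)])
E
python3 look.py m1 mill well_mill jar
```

```text
8.4167 [0.46851255 0.25600811 0.11840788] 0.04094720848148564
mill [(0.87, [0.468, 0.253, 0.076])]
well_mill [(0.56, [0.47, 0.256, 0.007])]
jar [(0.82, [0.617, -0.331, 0.002]), (0.34, [0.454, 0.15, 0.007])]
```

View pics/m1c.png

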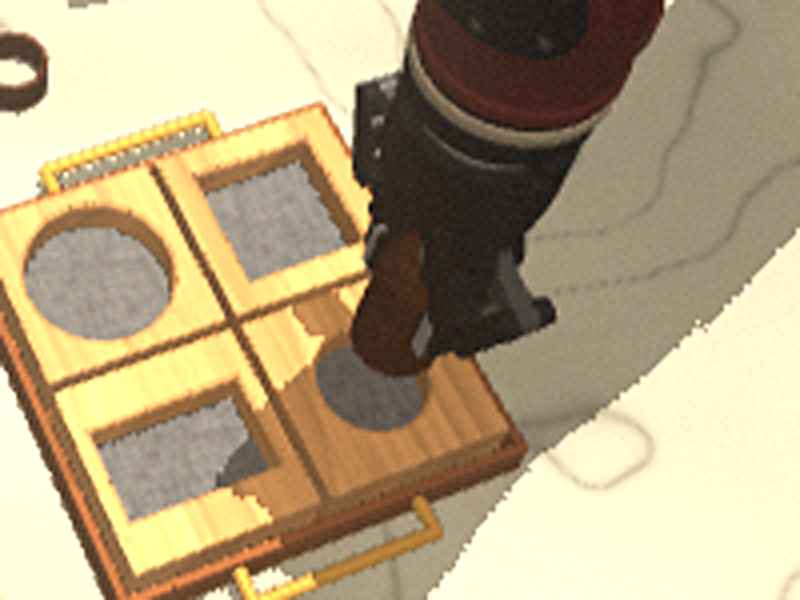

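Request:
{"name": "send_rows", "arguments": {
  "motion": [
    [[0.02,0,-0.4,0],[0,0,-0.5,0],[0,0,-0.5,0],[0,0,-0.4,0],[0,0,-0.3,0],[0,0,-0.2,0],[0,0,-0.1,0],[0,0,0,0],[0,0,0,0]]
  ]
}}

```text
time_s: 9.32
ee_pos: [0.469, 0.2569, 0.0591]
tool_rot: [[0.158, 0.987, 0.0], [0.987, -0.158, 0.0], [0.0, 0.0, -1.0]]
contact_force: [-0.4, 0.1, -1.3]
grip_width: 0.0411
```

Request:
{"name": "send_rows", "arguments": {
  "motion": [
    [[0,0,-0.03,0],[0,0,-0.03,0],[0,0,-0.03,0],[0,0,-0.02,0],[0,0,0,0],[0,0,0,0]]
  ]
}}

```text
time_s: 9.82
ee_pos: [0.4688, 0.2569, 0.0561]
tool_rot: [[0.158, 0.987, 0.0], [0.987, -0.158, 0.0], [0.0, 0.0, -1.0]]
contact_force: [0.0, 0.7, -1.1]
grip_width: 0.0412
```

Request:
{"name": "send_rows", "arguments": {
  "motion": [
    [[0,0,-0.03,0],[0,0,-0.03,0],[0,0,-0.02,0],[0,0,0,0],[0,0,0,0],[0,0,0,0]]
  ]
}}

```text
time_s: 10.32
ee_pos: [0.4688, 0.2568, 0.0541]
tool_rot: [[0.158, 0.987, 0.0], [0.987, -0.158, 0.0], [0.0, 0.0, -1.0]]
contact_force: [-0.4, 0.2, -0.8]
grip_width: 0.0408
```

Request:
{"name": "send_rows", "arguments": {
  "motion": [
    [[0,0,-0.03,0],[0,0,-0.02,0],[0,0,0,0],[0,0,0,0],[0,0,0,0]]
  ]
}}

```text
time_s: 10.73
ee_pos: [0.4692, 0.2569, 0.0536]
tool_rot: [[0.158, 0.987, 0.001], [0.987, -0.158, 0.0], [0.0, 0.001, -1.0]]
contact_force: [-1.2, -1.2, 5.2]
grip_width: 0.0408
```

Request:
{"name": "send_rows", "arguments": {
  "motion": [
    [[0,0,0,0],[0,0,0,0],[0,0,0,0],[0,0,0,0],[0,0,0,0],[0,0,0,0],[0,0,0,0],[0,0,0.2,0],[0,0,0.4,0],[0,0,0.6,0]]
  ],
  "hand": 1
}}

```text
time_s: 11.57
ee_pos: [0.4681, 0.2566, 0.0828]
tool_rot: [[0.158, 0.987, -0.002], [0.987, -0.158, -0.0], [-0.001, -0.002, -1.0]]
contact_force: [0.3, 0.3, 0.1]
grip_width: 0.0854
```

Request:
{"name": "send_rows", "arguments": {
  "motion": [
    [[0,0,0.8,0],[0,0,0.9,0],[0,0,0.6,0],[0,-0.3,0,0],[0.24,-0.97,0,0],[0.24,-0.97,0,0],[0.24,-0.97,0,0],[0.24,-0.97,0,0],[0.24,-0.97,0,0],[0.24,-0.97,0,0]]
  ]
}}

```text
time_s: 12.4
ee_pos: [0.5048, 0.1024, 0.1404]
tool_rot: [[0.158, 0.987, 0.0], [0.987, -0.158, 0.0], [0.0, 0.0, -1.0]]
contact_force: [0.2, 0.6, -0.9]
grip_width: 0.0853
```

Request:
{"name": "send_rows", "arguments": {
  "motion": [
    [[0.24,-0.97,0,0],[0.24,-0.97,0,0],[0.24,-0.97,0,0],[0.24,-0.97,0,0],[0.24,-0.97,0,0],[0.24,-0.97,0,0],[0.24,-0.97,0,0],[0.24,-0.97,0,0],[0.24,-0.97,0,0],[0.24,-0.97,0,0]]
  ]
}}

```text
time_s: 13.23
ee_pos: [0.5646, -0.1402, 0.1403]
tool_rot: [[0.158, 0.987, -0.0], [0.987, -0.158, 0.0], [0.0, -0.0, -1.0]]
contact_force: [0.4, 0.1, -0.3]
grip_width: 0.0856
```

Request:
{"name": "send_rows", "arguments": {
  "motion": [
    [[0.25,-0.96,0,0],[0.25,-0.96,0,0],[0.25,-0.96,0,0],[0.25,-0.96,0,0],[0.25,-0.96,0,0],[0.25,-0.96,0,0],[0.25,-0.96,0,0],[0.2,-0.8,0,0],[0,0,0,0],[0,0,0,0]]
  ]
}}

```text
time_s: 14.07
ee_pos: [0.6129, -0.3276, 0.1397]
tool_rot: [[0.159, 0.987, -0.001], [0.987, -0.159, 0.001], [0.001, -0.001, -1.0]]
contact_force: [-0.3, 0.4, -1.0]
grip_width: 0.0855
```

```bash
python3 look.py j1 jar mill
```

```text
14.1167 [ 0.61305466 -0.3265947   0.13997418] 0.08549181994946108
jar [(0.88, [0.613, -0.331, 0.002])]
mill [(0.72, [0.47, 0.254, 0.012])]
```

View pics/j1.png

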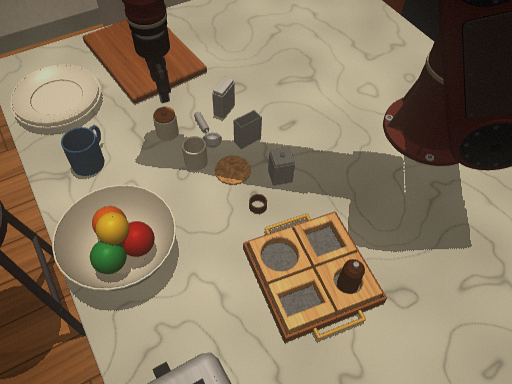

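Request:
{"name": "send_rows", "arguments": {
  "motion": [
    [[0.04,-0.14,-0.4,0],[0,0,-0.7,0],[0,0,-0.8,0],[0,0,-0.8,0],[0,0,-0.8,0],[0,0,-0.5,0],[0,0,-0.35,0],[0,0,-0.2,0],[0,0,0,0],[0,0,0,0]]
  ]
}}

```text
time_s: 15.05
ee_pos: [0.6149, -0.3303, 0.0273]
tool_rot: [[0.158, 0.987, 0.001], [0.987, -0.158, -0.0], [-0.0, 0.001, -1.0]]
contact_force: [0.5, -0.1, 0.5]
grip_width: 0.0852
```

Request:
{"name": "send_rows", "arguments": {
  "motion": [
    [[0,0,0,0],[0,0,0,0],[0,0,0,0],[0,0,0,0],[0,0,0,0],[0,0,0,0],[0,0,0,0],[0,0,0,0]]
  ],
  "hand": -1,
  "squeeze": 50
}}

```text
time_s: 15.72
ee_pos: [0.6153, -0.3305, 0.0281]
tool_rot: [[0.158, 0.988, 0.002], [0.988, -0.158, -0.001], [-0.001, 0.002, -1.0]]
contact_force: [-0.6, 2.2, 5.5]
grip_width: 0.0566
```

Request:
{"name": "send_rows", "arguments": {
  "motion": [
    [[0,0,0.3,0],[0,0,0.6,0],[0,0,0.8,0],[0,0,0.9,0],[0,0,0.9,0],[0,0,0.6,0],[0,0,0.3,0],[0,0,0,0],[0,0,0,0]]
  ]
}}

```text
time_s: 16.47
ee_pos: [0.6144, -0.3301, 0.1359]
tool_rot: [[0.158, 0.987, -0.0], [0.987, -0.158, 0.0], [0.0, -0.001, -1.0]]
contact_force: [-0.4, 0.4, -3.6]
grip_width: 0.0567
```

Request:
{"name": "send_rows", "arguments": {
  "motion": [
    [[-0.1,0.3,0,0],[-0.1,0.7,0,0],[-0.11,0.93,0,0],[-0.11,0.93,0,0],[-0.11,0.93,0,0],[-0.11,0.93,0,0],[-0.11,0.93,0,0],[-0.11,0.93,0,0],[-0.11,0.93,0,0],[-0.11,0.93,0,0]]
  ]
}}

```text
time_s: 17.3
ee_pos: [0.5861, -0.1172, 0.1348]
tool_rot: [[0.158, 0.987, -0.002], [0.987, -0.158, 0.001], [0.001, -0.002, -1.0]]
contact_force: [0.6, -0.4, -3.1]
grip_width: 0.0571
```

Request:
{"name": "send_rows", "arguments": {
  "motion": [
    [[-0.11,0.93,0,0],[-0.11,0.93,0,0],[-0.11,0.93,0,0],[-0.11,0.93,0,0],[-0.11,0.93,0,0],[-0.11,0.93,0,0],[-0.11,0.93,0,0],[-0.11,0.93,0,0],[-0.11,0.93,0,0],[-0.11,0.93,0,0]]
  ]
}}

```text
time_s: 18.13
ee_pos: [0.5584, 0.1148, 0.1349]
tool_rot: [[0.158, 0.987, -0.002], [0.987, -0.158, 0.0], [-0.0, -0.002, -1.0]]
contact_force: [-0.1, -0.4, -3.1]
grip_width: 0.0568
```

Request:
{"name": "send_rows", "arguments": {
  "motion": [
    [[-0.02,0.6,0,0],[0,0.3,0,0],[0,0,-0.3,0],[0,0,-0.4,0],[0,0,-0.4,0],[0,0,-0.2,0],[0,0,0,0],[0,0,0,0]]
  ]
}}

```text
time_s: 18.8
ee_pos: [0.5592, 0.1352, 0.1034]
tool_rot: [[0.159, 0.987, -0.001], [0.987, -0.159, 0.0], [-0.0, -0.001, -1.0]]
contact_force: [-0.8, 0.6, -3.7]
grip_width: 0.0567
```

```bash
python3 look.py j2 jar well_jar
```

```text
18.85 [0.55962179 0.13532548 0.10403669] 0.05700175581406794
jar [(0.89, [0.557, 0.132, 0.076])]
well_jar [(0.65, [0.561, 0.138, 0.004])]
```

View pics/j2c.png

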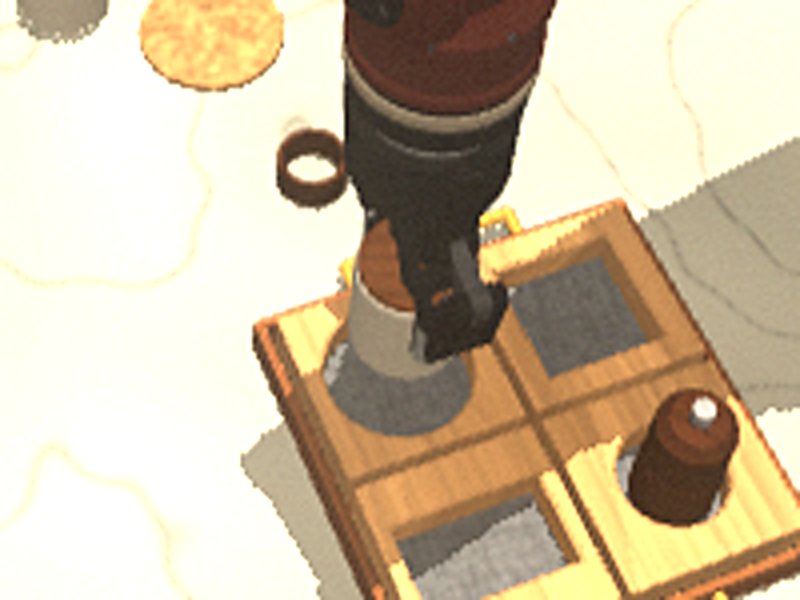

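Request:
{"name": "send_rows", "arguments": {
  "motion": [
    [[0,0.04,-0.4,0],[0,0,-0.5,0],[0,0,-0.5,0],[0,0,-0.4,0],[0,0,-0.2,0],[0,0,-0.14,0],[0,0,-0.06,0],[0,0,0,0],[0,0,0,0]]
  ]
}}

```text
time_s: 19.7
ee_pos: [0.5599, 0.1369, 0.0496]
tool_rot: [[0.158, 0.987, 0.001], [0.987, -0.158, 0.0], [0.0, 0.001, -1.0]]
contact_force: [0.2, -0.1, -3.1]
grip_width: 0.0568
```

Request:
{"name": "send_rows", "arguments": {
  "motion": [
    [[0,0,-0.03,0],[0,0,-0.03,0],[0,0,-0.02,0],[0,0,0,0],[0,0,0,0],[0,0,0,0]]
  ]
}}

```text
time_s: 20.2
ee_pos: [0.5596, 0.1369, 0.0472]
tool_rot: [[0.158, 0.987, 0.0], [0.987, -0.158, 0.0], [0.0, 0.0, -1.0]]
contact_force: [0.8, 0.4, -3.2]
grip_width: 0.0568
```

Request:
{"name": "send_rows", "arguments": {
  "motion": [
    [[0,0,-0.04,0],[0,0,-0.04,0],[0,0,-0.03,0],[0,0,-0.03,0],[0,0,0,0],[0,0,0,0],[0,0,0,0]]
  ]
}}

```text
time_s: 20.78
ee_pos: [0.5596, 0.1369, 0.0436]
tool_rot: [[0.158, 0.987, 0.0], [0.987, -0.158, 0.0], [0.0, 0.0, -1.0]]
contact_force: [1.2, 0.2, -4.0]
grip_width: 0.0569
```

Request:
{"name": "send_rows", "arguments": {
  "motion": [
    [[0,0,-0.03,0],[0,0,-0.03,0],[0,0,-0.02,0],[0,0,0,0],[0,0,0,0],[0,0,0,0]]
  ]
}}

```text
time_s: 21.28
ee_pos: [0.5597, 0.1369, 0.0421]
tool_rot: [[0.158, 0.987, 0.0], [0.987, -0.158, 0.0], [0.0, 0.0, -1.0]]
contact_force: [-4.1, 0.6, 6.1]
grip_width: 0.0563
```

Request:
{"name": "send_rows", "arguments": {
  "motion": [
    [[0,0,0,0],[0,0,0,0],[0,0,0,0],[0,0,0,0],[0,0,0,0],[0,0,0.2,0],[0,0,0.5,0],[0,0,0.8,0],[0,0,0.9,0],[0,0,0.9,0]]
  ],
  "hand": 1
}}

```text
time_s: 22.12
ee_pos: [0.5595, 0.1369, 0.1261]
tool_rot: [[0.158, 0.987, 0.001], [0.987, -0.158, 0.0], [0.0, 0.0, -1.0]]
contact_force: [1.1, -1.4, 0.0]
grip_width: 0.0855
```

Request:
{"name": "send_rows", "arguments": {
  "motion": [
    [[-0.2,-0.3,0.7,0],[-0.5,-0.75,0,-0.2],[-0.5,-0.8,0,-0.4],[-0.5,-0.8,0,-0.4],[-0.6,-0.9,0,-0.4],[-0.6,-0.9,0,-0.4],[-0.6,-0.9,0,-0.2],[-0.6,-0.9,0,0],[-0.6,-0.9,0,0],[-0.3,-0.5,0,0]]
  ]
}}

```text
time_s: 22.95
ee_pos: [0.4336, -0.0561, 0.143]
tool_rot: [[0.295, 0.956, 0.001], [0.956, -0.295, -0.001], [-0.001, 0.001, -1.0]]
contact_force: [0.9, 0.3, 1.0]
grip_width: 0.0858
```

Request:
{"name": "send_rows", "arguments": {
  "motion": [
    [[-0.1,-0.2,0,0],[0,0,0,0],[0,0,0,0]]
  ]
}}

```text
time_s: 23.2
ee_pos: [0.4326, -0.0593, 0.1423]
tool_rot: [[0.294, 0.956, 0.001], [0.956, -0.294, -0.0], [0.0, 0.001, -1.0]]
contact_force: [0.5, 0.1, -0.1]
grip_width: 0.0853
```

```bash
python3 look.py s1 square_tin jar mill
python3 - <<'E'
from fit import *
camera('top'); fit('square_tin',.433,-.06,.05,.05,(.07,.075))
E
```

```text
23.25 [ 0.43257595 -0.05890408  0.14206698] 0.08524253264971544
square_tin [(0.85, [0.432, -0.061, 0.002]), (0.71, [0.577, 0.24, 0.007])]
jar [(0.81, [0.56, 0.133, 0.018]), (0.55, [0.468, 0.255, 0.012])]
mill [(0.83, [0.47, 0.256, 0.01])]
square_tin top [] 0 []
square_tin scene [0.97] 1 [np.int64(805)]
  -> 0.4311 -0.0625 yaw -19.9 cost 0.069
```

View pics/s1c.png

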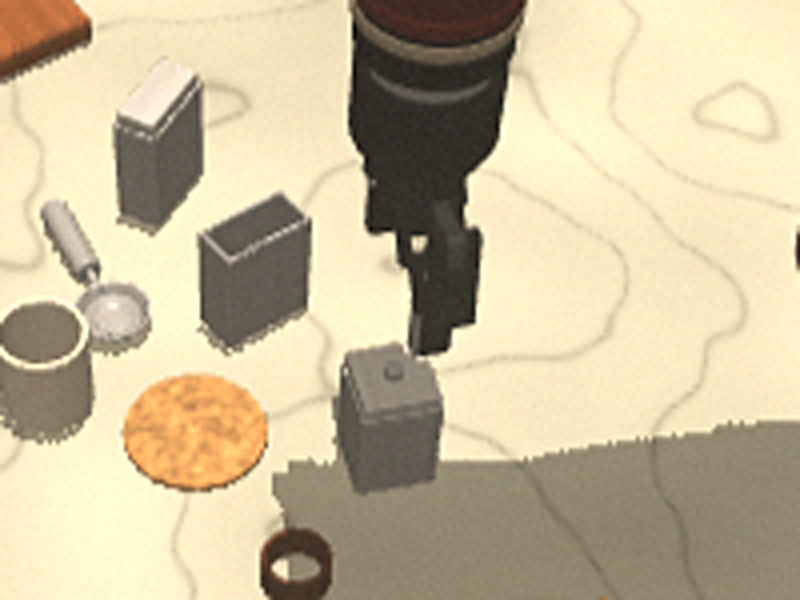

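Request:
{"name": "send_rows", "arguments": {
  "motion": [
    [[0,-0.1,-0.4,-0.2],[0,0,-0.7,0],[0,0,-0.8,0],[0,0,-0.8,0],[0,0,-0.8,0],[0,0,-0.5,0],[0,0,-0.35,0],[0,0,-0.2,0],[0,0,0,0],[0,0,0,0]]
  ]
}}

```text
time_s: 24.38
ee_pos: [0.4323, -0.062, 0.0282]
tool_rot: [[0.307, 0.952, 0.0], [0.952, -0.307, -0.0], [0.0, 0.0, -1.0]]
contact_force: [0.7, 1.2, -0.1]
grip_width: 0.0852
```

Request:
{"name": "send_rows", "arguments": {
  "motion": [
    [[0,0,0,0],[0,0,0,0],[0,0,0,0],[0,0,0,0],[0,0,0,0],[0,0,0,0],[0,0,0,0],[0,0,0,0]]
  ],
  "hand": -1,
  "squeeze": 40
}}

```text
time_s: 25.05
ee_pos: [0.4327, -0.0622, 0.0287]
tool_rot: [[0.307, 0.952, 0.001], [0.952, -0.307, -0.001], [-0.0, 0.001, -1.0]]
contact_force: [-1.2, -0.4, 5.4]
grip_width: 0.0498
```

Request:
{"name": "send_rows", "arguments": {
  "motion": [
    [[0,0,0.3,0],[0,0,0.6,0],[0,0,0.8,0],[0,0,0.8,0],[0,0,0.6,0],[0,0,0.3,0],[0,0,0,0],[0,0,0,0]]
  ]
}}

```text
time_s: 25.72
ee_pos: [0.432, -0.0619, 0.1125]
tool_rot: [[0.307, 0.952, -0.0], [0.952, -0.307, 0.0], [0.0, -0.0, -1.0]]
contact_force: [-0.2, -0.1, -1.6]
grip_width: 0.0496
```

Request:
{"name": "send_rows", "arguments": {
  "motion": [
    [[0.08,0.4,0,0.1],[0.1,0.8,0,0.3],[0.1,0.94,0,0.3],[0.1,0.94,0,0.3],[0.1,0.94,0,0.3],[0.1,0.94,0,0.3],[0.1,0.94,0,0.3],[0.1,0.94,0,0.3],[0.1,0.9,0,0.3],[0,0.5,0,0]]
  ]
}}

```text
time_s: 26.55
ee_pos: [0.4531, 0.1468, 0.1114]
tool_rot: [[0.134, 0.991, -0.002], [0.991, -0.134, 0.001], [0.0, -0.002, -1.0]]
contact_force: [-0.1, 0.1, -2.5]
grip_width: 0.0493
```

Request:
{"name": "send_rows", "arguments": {
  "motion": [
    [[0,0.28,0,0],[0,0,-0.2,0],[0,0,-0.3,0],[0,0,0,0],[0,0,0,0]]
  ]
}}

```text
time_s: 26.97
ee_pos: [0.4534, 0.1503, 0.0993]
tool_rot: [[0.138, 0.99, -0.002], [0.99, -0.138, -0.0], [-0.0, -0.002, -1.0]]
contact_force: [0.2, -0.3, -2.0]
grip_width: 0.0498
```

```bash
python3 look.py s2 square_tin well_square
```

```text
27.0167 [0.45375519 0.15037192 0.09981732] 0.04969008532747607
square_tin [(0.86, [0.451, 0.155, 0.071])]
well_square [(0.85, [0.451, 0.151, 0.007])]
```

View pics/s2c.png

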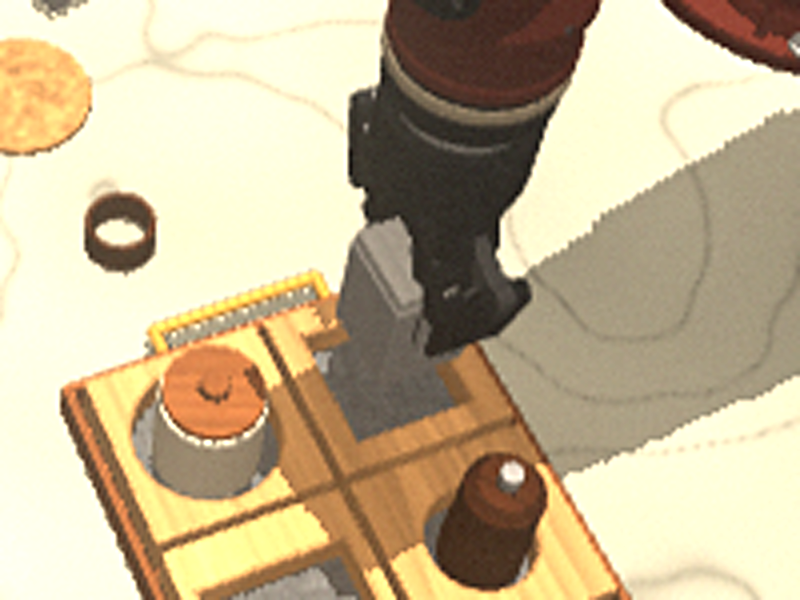

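Request:
{"name": "send_rows", "arguments": {
  "motion": [
    [[0,0,-0.4,0],[0,0,-0.5,0],[0,0,-0.5,0],[0,0,-0.4,0],[0,0,-0.2,0],[0,0,-0.1,0],[0,0,0,0],[0,0,0,0]]
  ]
}}

```text
time_s: 27.78
ee_pos: [0.4542, 0.1511, 0.048]
tool_rot: [[0.137, 0.991, 0.0], [0.991, -0.137, 0.0], [0.0, 0.0, -1.0]]
contact_force: [0.0, -0.1, -2.1]
grip_width: 0.0496
```

Request:
{"name": "send_rows", "arguments": {
  "motion": [
    [[0,0,-0.04,0],[0,0,-0.04,0],[0,0,-0.03,0],[0,0,-0.02,0],[0,0,0,0],[0,0,0,0]]
  ]
}}

```text
time_s: 28.28
ee_pos: [0.4541, 0.1511, 0.0446]
tool_rot: [[0.137, 0.991, 0.0], [0.991, -0.137, 0.0], [0.0, 0.0, -1.0]]
contact_force: [-0.1, -0.1, -2.1]
grip_width: 0.05
```

Request:
{"name": "send_rows", "arguments": {
  "motion": [
    [[0,0,-0.03,0],[0,0,-0.03,0],[0,0,-0.03,0],[0,0,0,0],[0,0,0,0],[0,0,0,0]]
  ]
}}

```text
time_s: 28.78
ee_pos: [0.4541, 0.1511, 0.0427]
tool_rot: [[0.137, 0.991, 0.0], [0.991, -0.137, 0.0], [0.0, 0.0, -1.0]]
contact_force: [-3.2, -0.3, 5.3]
grip_width: 0.0498
```

Request:
{"name": "send_rows", "arguments": {
  "motion": [
    [[0,0,0,0],[0,0,0,0],[0,0,0,0],[0,0,0,0],[0,0,0,0],[0,0,0.2,0],[0,0,0.5,0],[0,0,0.8,0],[0,0,0.9,0],[0,0,0.9,0]]
  ],
  "hand": 1
}}

```text
time_s: 29.62
ee_pos: [0.454, 0.1511, 0.1268]
tool_rot: [[0.137, 0.991, 0.0], [0.991, -0.137, 0.0], [0.0, 0.0, -1.0]]
contact_force: [0.4, 0.8, -0.1]
grip_width: 0.0855
```

Request:
{"name": "send_rows", "arguments": {
  "motion": [
    [[0,-0.3,0.8,0],[0,-0.9,0.1,0.6],[0,-0.95,0,0.7],[0,-0.95,0,0.7],[0,-0.95,0,0.7],[0,-0.95,0,0.7],[0,-0.95,0,0.7],[0,-0.95,0,0.7],[0,-0.95,0,0.7],[0,-0.95,0,0.7]]
  ]
}}

```text
time_s: 30.45
ee_pos: [0.4542, -0.0702, 0.1487]
tool_rot: [[-0.293, 0.956, 0.001], [0.956, 0.293, -0.0], [-0.001, 0.001, -1.0]]
contact_force: [0.1, 0.3, 0.4]
grip_width: 0.0855
```

Request:
{"name": "send_rows", "arguments": {
  "motion": [
    [[-0.05,-0.95,0,0.7],[-0.05,-0.95,0,0.7],[-0.05,-0.95,0,0.7],[-0.05,-0.95,0,0.7],[-0.05,-0.95,0,0.7],[-0.05,-0.95,0,0.7],[-0.05,-0.95,0,0.7],[-0.05,-0.95,0,0.15],[0,-0.95,0,0],[0,-0.9,0,0]]
  ]
}}

```text
time_s: 31.28
ee_pos: [0.444, -0.3067, 0.1487]
tool_rot: [[-0.603, 0.798, 0.001], [0.798, 0.603, -0.001], [-0.001, 0.0, -1.0]]
contact_force: [0.1, -0.3, 0.2]
grip_width: 0.0852
```

Request:
{"name": "send_rows", "arguments": {
  "motion": [
    [[0,-0.7,0,0],[0,-0.3,0,0],[0,0,0,0],[0,0,0,0]]
  ]
}}

```text
time_s: 31.62
ee_pos: [0.4441, -0.3297, 0.1478]
tool_rot: [[-0.603, 0.798, -0.0], [0.798, 0.603, 0.0], [0.0, 0.0, -1.0]]
contact_force: [-0.0, 0.5, 0.5]
grip_width: 0.0852
```

```bash
python3 look.py f1 flat_tin square_tin
python3 - <<'E'
from fit import *
camera('top'); fit('flat_tin',.443,-.332,.064,.032,(.08,.09))
E
```

```text
31.6667 [ 0.44415693 -0.32934592  0.14776928] 0.08541462249217502
flat_tin [(0.64, [0.441, -0.33, -0.001]), (0.32, [0.594, -0.199, -0.002])]
square_tin [(0.81, [0.455, 0.156, 0.014])]
flat_tin top [] 0 []
flat_tin scene [0.7] 1 [np.int64(745)]
  -> 0.4428 -0.3311 yaw 34.1 cost 0.048
```

View pics/f1c.png

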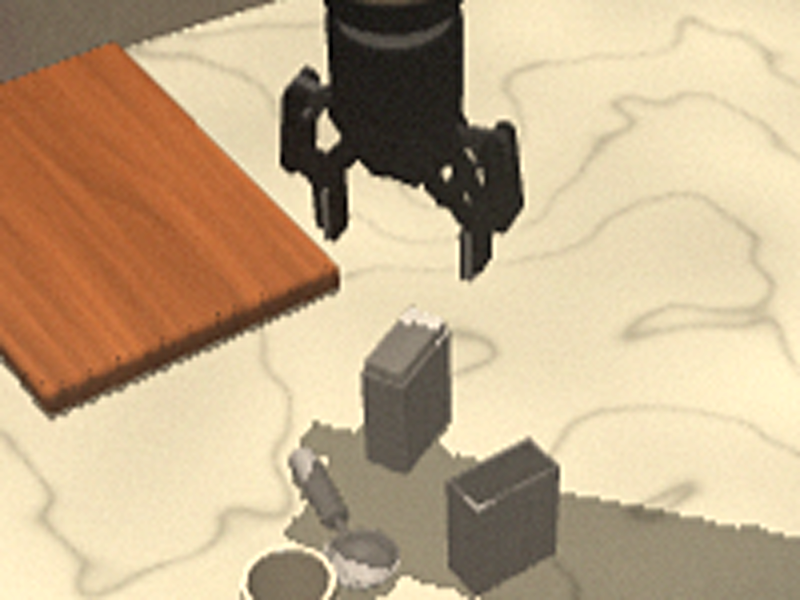

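Request:
{"name": "send_rows", "arguments": {
  "motion": [
    [[-0.05,-0.06,-0.4,-0.35],[0,0,-0.7,0],[0,0,-0.8,0],[0,0,-0.8,0],[0,0,-0.8,0],[0,0,-0.5,0],[0,0,-0.3,0],[0,0,-0.2,0],[0,0,0,0],[0,0,0,0]]
  ]
}}

```text
time_s: 32.75
ee_pos: [0.4431, -0.332, 0.0355]
tool_rot: [[-0.584, 0.812, 0.001], [0.812, 0.584, -0.001], [-0.001, 0.0, -1.0]]
contact_force: [-0.3, 0.0, 0.8]
grip_width: 0.0854
```

Request:
{"name": "send_rows", "arguments": {
  "motion": [
    [[0,0,0,0],[0,0,0,0],[0,0,0,0],[0,0,0,0],[0,0,0,0],[0,0,0,0],[0,0,0,0],[0,0,0,0],[0,0,0,0],[0,0,0,0]]
  ],
  "hand": -1,
  "squeeze": 40
}}

```text
time_s: 33.58
ee_pos: [0.443, -0.3319, 0.0353]
tool_rot: [[-0.584, 0.812, 0.0], [0.812, 0.584, -0.0], [-0.001, 0.0, -1.0]]
contact_force: [-0.3, 0.4, 5.5]
grip_width: 0.032
```

Request:
{"name": "send_rows", "arguments": {
  "motion": [
    [[0,0,0.3,0],[0,0,0.6,0],[0,0,0.9,0],[0,0,1,0],[0,0,1,0],[0,0,0.8,0],[0,0,0.4,0],[0,0,0,0],[0,0,0,0]]
  ]
}}

```text
time_s: 34.33
ee_pos: [0.4427, -0.3316, 0.1592]
tool_rot: [[-0.584, 0.812, -0.0], [0.812, 0.584, 0.0], [0.0, -0.0, -1.0]]
contact_force: [0.0, -0.1, -2.4]
grip_width: 0.0322
```

Request:
{"name": "send_rows", "arguments": {
  "motion": [
    [[0.07,0.3,0,0],[0.14,0.6,0,0],[0.22,0.95,0,-0.5],[0.22,0.95,0,-0.5],[0.22,0.95,0,-0.5],[0.22,0.95,0,-0.5],[0.22,0.95,0,-0.5],[0.22,0.95,0,-0.5],[0.22,0.95,0,-0.5],[0.22,0.95,0,-0.5]]
  ]
}}

```text
time_s: 35.17
ee_pos: [0.4914, -0.1163, 0.1586]
tool_rot: [[-0.336, 0.942, -0.002], [0.942, 0.336, 0.001], [0.002, -0.001, -1.0]]
contact_force: [1.1, 0.1, -0.8]
grip_width: 0.0316
```

Request:
{"name": "send_rows", "arguments": {
  "motion": [
    [[0.22,0.95,0,-0.5],[0.22,0.95,0,-0.5],[0.22,0.95,0,-0.5],[0.22,0.95,0,-0.5],[0.22,0.95,0,-0.5],[0.22,0.95,0,-0.5],[0.22,0.95,0,-0.5],[0.22,0.95,0,-0.5],[0.22,0.95,0,-0.5],[0.22,0.95,0,-0.5]]
  ]
}}

```text
time_s: 36.0
ee_pos: [0.5457, 0.1209, 0.1585]
tool_rot: [[0.006, 1.0, -0.002], [1.0, -0.006, 0.0], [0.0, -0.002, -1.0]]
contact_force: [0.6, -0.9, -1.5]
grip_width: 0.0319
```

Request:
{"name": "send_rows", "arguments": {
  "motion": [
    [[0.22,0.95,0,-0.5],[0.22,0.95,0,-0.5],[0.22,0.95,0,-0.5],[0.22,0.95,0,-0.4],[0.15,0.7,0,0],[0.05,0.35,0,0],[0,0,0,0],[0,0,0,0]]
  ]
}}

```text
time_s: 36.67
ee_pos: [0.5731, 0.2398, 0.1591]
tool_rot: [[0.136, 0.991, -0.001], [0.991, -0.136, -0.0], [-0.001, -0.001, -1.0]]
contact_force: [-1.0, -0.4, -1.3]
grip_width: 0.0316
```

Request:
{"name": "send_rows", "arguments": {
  "motion": [
    [[0,0,-0.3,0],[0,0,-0.6,0],[0,0,-0.6,0],[0,0,-0.3,0],[0,0,0,0],[0,0,0,0]]
  ]
}}

```text
time_s: 37.17
ee_pos: [0.5737, 0.2389, 0.1146]
tool_rot: [[0.138, 0.99, -0.001], [0.99, -0.138, -0.0], [-0.0, -0.001, -1.0]]
contact_force: [-0.1, 1.0, -1.5]
grip_width: 0.0318
```

```bash
python3 look.py f2 flat_tin well_slot
```

```text
37.2167 [0.57425187 0.23916885 0.11540723] 0.03197893209692956
flat_tin [(0.58, [0.573, 0.241, 0.082])]
well_slot [(0.6, [0.472, 0.256, 0.008])]
```

View pics/f2c.png

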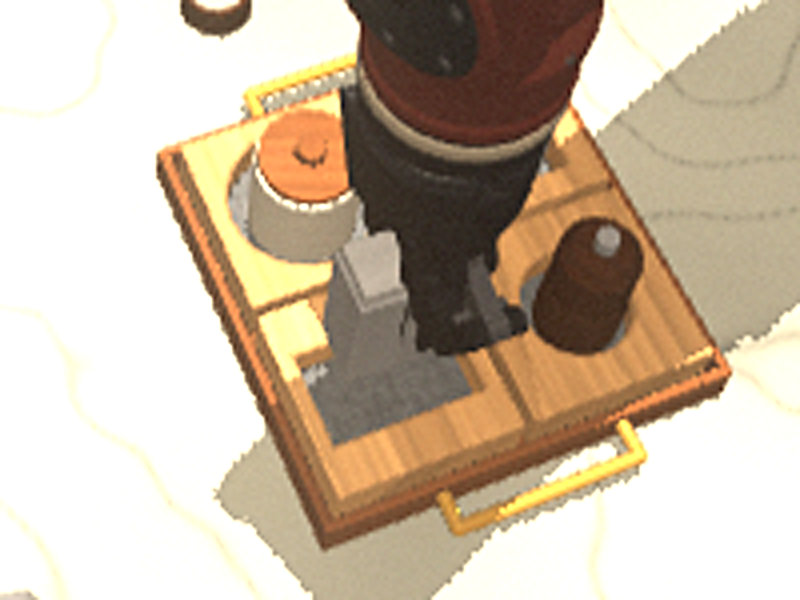

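Request:
{"name": "send_rows", "arguments": {
  "motion": [
    [[0,0.05,-0.4,0],[0,0.03,-0.5,0],[0,0,-0.5,0],[0,0,-0.5,0],[0,0,-0.3,0],[0,0,-0.15,0],[0,0,-0.05,0],[0,0,0,0],[0,0,0,0]]
  ]
}}

```text
time_s: 38.07
ee_pos: [0.5745, 0.2417, 0.0554]
tool_rot: [[0.137, 0.991, 0.001], [0.991, -0.137, 0.0], [0.0, 0.001, -1.0]]
contact_force: [0.7, -0.0, -0.9]
grip_width: 0.0319
```

Request:
{"name": "send_rows", "arguments": {
  "motion": [
    [[0,0,-0.04,0],[0,0,-0.03,0],[0,0,-0.03,0],[0,0,-0.02,0],[0,0,0,0],[0,0,0,0]]
  ]
}}

```text
time_s: 38.57
ee_pos: [0.5741, 0.2416, 0.0518]
tool_rot: [[0.137, 0.991, 0.0], [0.991, -0.137, 0.0], [0.0, 0.0, -1.0]]
contact_force: [-0.7, -0.9, -1.5]
grip_width: 0.032
```

Request:
{"name": "send_rows", "arguments": {
  "motion": [
    [[0,0,-0.03,0],[0,0,-0.03,0],[0,0,-0.03,0],[0,0,0,0],[0,0,0,0],[0,0,0,0]]
  ]
}}

```text
time_s: 39.07
ee_pos: [0.5741, 0.2416, 0.0496]
tool_rot: [[0.137, 0.991, 0.0], [0.991, -0.137, 0.0], [0.0, -0.0, -1.0]]
contact_force: [-0.3, 0.7, -1.5]
grip_width: 0.032
```

Request:
{"name": "send_rows", "arguments": {
  "motion": [
    [[0,0,-0.03,0],[0,0,-0.02,0],[0,0,0,0],[0,0,0,0],[0,0,0,0]]
  ]
}}

```text
time_s: 39.48
ee_pos: [0.5742, 0.2416, 0.0493]
tool_rot: [[0.137, 0.991, 0.001], [0.991, -0.137, 0.0], [0.0, 0.001, -1.0]]
contact_force: [-3.9, -2.6, 5.6]
grip_width: 0.0318
```

Contact; release, rise, and move the arm out of the top camera's view of the caddy.

Request:
{"name": "send_rows", "arguments": {
  "motion": [
    [[0,0,0,0],[0,0,0,0],[0,0,0,0],[0,0,0,0],[0,0,0,0],[0,0,0,0],[0,0,0.2,0],[0,0,0.5,0],[0,0,0.8,0],[0,0,0.9,0]]
  ],
  "hand": 1
}}

```text
time_s: 40.32
ee_pos: [0.5735, 0.2415, 0.1092]
tool_rot: [[0.137, 0.991, -0.001], [0.991, -0.137, -0.0], [-0.0, -0.001, -1.0]]
contact_force: [0.0, 0.2, 0.7]
grip_width: 0.0855
```

Request:
{"name": "send_rows", "arguments": {
  "motion": [
    [[0,0,1,0],[0,0,1,0],[0,0,1,0],[-0.3,0.5,0.5,0],[-0.7,0.9,0,0],[-0.7,0.9,0,0],[-0.7,0.9,0,0],[-0.7,0.9,0,0],[-0.7,0.9,0,0],[-0.7,0.9,0,0]]
  ]
}}

```text
time_s: 41.15
ee_pos: [0.46, 0.3906, 0.1964]
tool_rot: [[0.137, 0.991, 0.0], [0.991, -0.137, 0.0], [0.0, 0.0, -1.0]]
contact_force: [0.1, 1.1, 0.2]
grip_width: 0.0853
```

Request:
{"name": "send_rows", "arguments": {
  "motion": [
    [[-1,0.7,0,0],[-1,0.7,0,0],[-1,0.7,0,0],[-1,0.7,0,0],[-1,0.6,0,0],[-1,0.5,0,0],[-0.5,0.2,0,0],[0,0,0,0],[0,0,0,0]]
  ]
}}

```text
time_s: 41.9
ee_pos: [0.2986, 0.4918, 0.1962]
tool_rot: [[0.136, 0.991, 0.001], [0.991, -0.136, 0.0], [0.0, 0.001, -1.0]]
contact_force: [0.8, -0.2, -0.6]
grip_width: 0.0856
```

Run:
```python
from h import *
a=save('top','e_t.png');b=save('scene','e_s.png'); o=get_obs();print(o['time_s'],o['ee_pos'])
for c in('top','scene'):
  for l in 'mill jar square_tin flat_tin open_jar open_tin'.split(): print(c,l,[(round(d['p'],2),np.round(d['at'],3).tolist()) for d in tip_of(c,l)][:2])
L=cv2.resize(a[140:265,120:245],(400,400),interpolation=cv2.INTER_CUBIC);R=cv2.resize(b[195:355,235:395],(400,400),interpolation=cv2.INTER_CUBIC)
cv2.imwrite('pics/e_c.png',cv2.convertScaleAbs(np.hstack([L,R])[:,:,::-1],alpha=1.4))
```

```text
42.0 [0.29987251 0.49123773 0.19596148]
top mill [(0.85, [0.464, 0.257, 0.014])]
top jar [(0.57, [0.555, 0.137, 0.012])]
top square_tin [(0.64, [0.451, 0.152, 0.012])]
top flat_tin [(0.74, [0.576, 0.24, 0.012])]
top open_jar [(0.82, [0.592, -0.206, 0.001]), (0.74, [0.45, 0.151, 0.01])]
top open_tin [(0.92, [0.444, -0.206, 0.004])]
scene mill [(0.86, [0.468, 0.254, 0.014])]
scene jar [(0.93, [0.562, 0.133, 0.016])]
scene square_tin [(0.63, [0.454, 0.155, 0.015])]
scene flat_tin [(0.66, [0.455, 0.154, 0.016])]
scene open_jar [(0.92, [0.593, -0.203, -0.004])]
scene open_tin [(0.71, [0.572, 0.244, 0.015]), (0.57, [0.439, -0.202, 0.002])]
```

View pics/e_c.png

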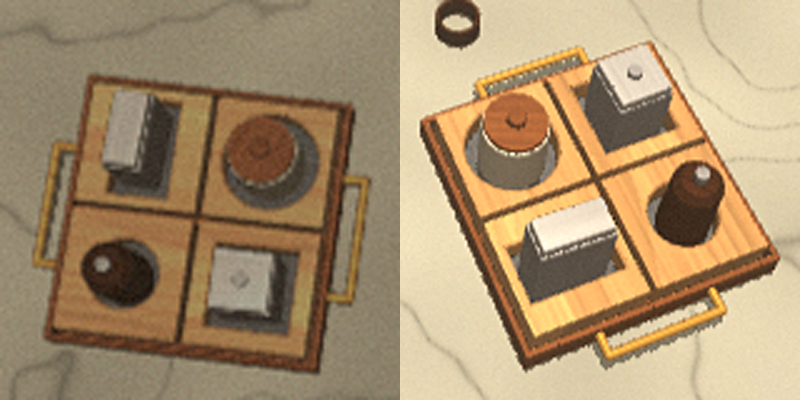

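View pics/e_s.png

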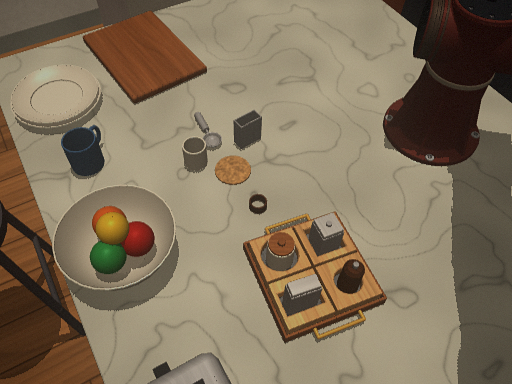

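All four stand upright in their recesses: jar (281,250), square tin (326,232), spice tin (302,292) and mill (350,275). The open jar (195,153) and open tin (247,128) have not moved.

```bash
python3 -c "from cell import *; print(hand_in())"
```

```text
the job is handed in; nothing more can be done
None
```

The caddy is packed and the job is handed in. I placed the pepper mill, sugar jar, tea tin and spice tin in that order. Each was lowered slowly until about 5–6 N of contact showed at the height expected for the recess floor, then released. It took about 42 s of the 112 s allowed.

**Last checks:**
- **Placed items:** both camera views show all four upright in their own recesses. The trained networks put their undersides at z of about 12–16 mm, against a floor at 14 mm, and within a few millimetres of the recess centres.
- **Empty jar and tin:** both stand where they were. Repeat readings differ by no more than about 4 mm, which is the networks' own error.
- **Robot:** it is clear of everything, with the gripper open.

**Disagreements:** in the last scene view the networks mixed up some look-alikes. They reported the tea tin as "flat_tin" and gave "open_tin" first at the spice tin's place. The top view also gave "open_jar" second at the tea tin. The pictures show which is which, so I discounted these.

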